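# Return the core slab to its marked position on the microscope stage

### The job

Turn the round black knob on the specimen stage until the carriage's pointer stands opposite the tip of the arrow-shaped clip on the scale edge (not the round magnet), then let go of the knob. Move the carriage only by that knob, and leave the dial of the grey lamp box as it is.

Things in the scene. Friction and masses are not known exactly. Their poses are not given: they have to be found in the camera images.
- drive_knob_grip (a point): centre (72 mm above the table) of the stage's round black knob, 42 mm wide, 30 mm tall, upright axis, at one end of a cream base 205 x 370 x 20 mm; 12 mm of stem separates it from an 80 x 70 mm housing, top at 45 mm. Counter-clockwise from above moves the carriage away from the knob, 40 mm per rad; under 1.45 rad is needed. It turns lightly (0.1 N m), stays put, and its axes turn with it.
- carriage: aluminium plate 104 x 90 mm sliding along the base, a dark rock slab clamped on it (top 58 mm above the table, 80 mm or more from the knob's axis). A narrow steel pointer sticks out of its long edge over the ruled scale. Origin: the pointer's tip, at its underside, 37 mm above the table. y: direction of travel away from the knob; x: outwards along the pointer; z up.
- arrow_clip: the mark: a steel clip, arrow-shaped from above, 24 mm wide, 38 mm long, 22 mm tall, fixed on the base beyond the scale, pointing at the carriage. Origin: the arrow's tip, at its underside, 20 mm above the table; axes parallel to the carriage's. The pointer passes 7 mm in front of it. A round steel magnet, 24 mm wide, on the same edge at the pointer's other side is no mark.
- lamp_dial (a point): a bystander: outer top end of the bar grip on the dial of the separate grey lamp box (110 x 100 x 45 mm), 18 mm off the dial's upright axis and 89 mm above the table. The dial is a black disc 42 mm across with a bar grip 14 mm wide, and turns easily. Also standing about: an amber dropper bottle, a white cup, a black tray of rock chips.

How it is judged:
At the end, for the whole second after the job is handed in: The pointer's tip is at rest opposite the arrow clip's tip, within 10 mm along the direction of travel, and the knob has been released (y of carriage in the frame of arrow_clip between -0.01 and 0.01 m and linear speed of carriage below 0.005 m/s); the robot touches nothing.
It fails at once if the carriage is pushed directly by the robot instead of by its knob (more than 2 N) (contact force between carriage and the arm above 2 N or contact force between carriage and the fingers above 2 N).
It fails at once if the lamp box's dial is turned (the end of its bar moves more than 6 mm) (distance of lamp_dial from where it was at the start of the episode above 0.006 m).
It also fails if it takes over 32 s, if anything falls off the work surface, if the arm or the gripper's body presses on something with over 40 N, if the wrist force passes 120 N, or if a joint passes its speed limit or range.

### The arm

A 6-joint arm with a two-finger parallel gripper is mounted at the origin on the work surface. World frame = base frame: x ahead of the robot, y to its left, z up, the work surface at z = 0. Lengths are in m, angles in rad, forces in N, time in s.
With the tool pointing down it reaches from about 0.2 to 0.875 m from the base axis. Payload 3.4 kg.
Tool frame: the origin (TCP) lies at the very end of the fingers, on their centre line; the grasp point (between the pads) lies bot.tcp_to_grasp behind it (bot.tcp_to_grasp is the distance from the TCP to the grasp point, in m); z points along the fingers, y is the line along which they close (so a half turn about z gives the same grasp; the last joint's range is limited). The gripper opens to 94 mm and grips with 3 to 60 N. Pads are 16 mm wide; open, the fingers measure 119 mm over their backs; the gripper's body (75 mm by 177 mm) begins 78 mm behind the grasp point.
Start: joints at [1.136, 0.276, 1.505, -0, 1.361, -0.121], TCP at [0.178, 0.547, 0.205] pointing down, gripper open.
Joint ranges: [-2.89, 2.89], [-0.75, 2.08], [0.22, 2.7], [-1.18, 4.32], [0.11, 2.71], [-2.7, 2.7]. Speed limits (rad/s): [2.57, 2.57, 3.14, 3.14, 3.14, 3.14].

### API

Orientations are given as a unit quaternion [x, y, z, w].
In Python, from bench import bot gives the robot as it stands.
- The arm moves only by the tool move_arm, never from a script. Its argument "motion" is a list that holds one entry, the list of rows, each a list of 7 numbers: the shift along the tool's x, y, z scaled (see below), then the turn, a rotation vector about the tool's x, y, z scaled (see below), then the finger opening in mm, from 0 to 94. In form: [[[x, y, z, wx, wy, wz, hand], ...]]. A call has exactly 8 rows; each row is the pose to reach, as a shift and turn from the pose commanded when the call began, along the tool's axes at that moment; what a row does not reach only later rows make up. The controller multiplies each number of a shift by 0.2 m and each number of a turn by 90 degrees. A row lasts 1/12 s, in which the tool goes at most 41.7 mm and 7.16 degrees, less where a joint would pass 70% of its speed; a pose out of reach is approached as far as the arm can. A call with a number of a shift or a turn outside -1 to 1 is refused whole. A call with a gripper value outside its range is refused whole. The fingers move at their own pace and stop on an object; "grip_force" is the grip in N (left out, the last holds). Time passes only in rows, so rows that repeat a pose let the fingers close, or fill a call up. It gives the time, the measured TCP pose, the force, the opening and the grip force at its end, in the units of the state.
- bot.get_state(): the state, without advancing time (a new reading comes with each control period).
- bot.camera(name): name is "side" or "top"; returns a dict with "frame" (384x512x3 uint8, blue, green, red), "fx", "fy", "cx", "cy" (pixels), "distortion" ([k1, k2, p1, p2, k3] as OpenCV has them; the pictures are not rectified), "view" (4x4, takes a point from world to camera coordinates). Camera axes: x right, y down, z forward; pixel columns grow to the right and rows downward; lengths in m; the calibration is good to about 2 mm. A picture is of the moment at which its call begins. There is no depth.
- bot.finish_job(): hands the job in; it is judged then, once.
The state is a dict: "clock": time; "q": joint angles; "qd": joint speeds; "tau": joint torques, N m; "tcp_pos": TCP position; "ee_rot": TCP orientation; "contact_force": force on the tool from outside, world axes, zero at the start; "torque": the same for the moment, N m; "grip_width": opening from 0.0 (shut) to 1.0 (fully open); "grasp_force": force on a finger pad.
Only numpy, scipy, OpenCV 4.12 (cv2) and the standard library are available. Lean on these libraries where they do the work, as an engineer would, in place of code of your own. Each camera call takes 0.05 s, during which the arm holds its last target. There are 200 camera calls.

## Working session

There is one attempt and no reset: what is moved stays moved. The work goes in short steps, Python scripts to look and compute and a tool call to move; the robot and the scene stay as the last step left them, time stands still between calls to the robot, and variables do not carry over. Pictures are saved under pics/ and viewed, at most 10 in all, crops included, and the job is handed in when it is done.

Besides the shell and the picture viewer there is one more tool, called after "Request:" as name(argument=value, ...), one argument or row to a line, values as JSON. move_arm: Moves the arm, as the interface text tells. Shifts and turns lie within -1 to 1; 1 stands for 0.2 m of shift or 90 degrees of turn. Its arguments: {"type":"object","properties":{"motion":{"type":"array"},"grip_force":{"type":"number"}},"required":["motion"]}

```bash
mkdir -p pics; cat > h.py <<'E'
import numpy as np, cv2
from bench import bot
def shot(n,f):
    c=bot.camera(n); cv2.imwrite('pics/'+f,c['frame']); return c
def K(c): return np.array([[c['fx'],0,c['cx']],[0,c['fy'],c['cy']],[0,0,1.]])
def ray(c,uv,z):
    p=cv2.undistortPoints(np.array([[uv]],float),K(c),np.array(c['distortion']))[0,0]
    V=np.array(c['view']);R=V[:3,:3];o=-R.T@V[:3,3];d=R.T@np.array([p[0],p[1],1])
    return o+d*(z-o[2])/d[2]
E
python3 - <<'E'
from h import *
for n in('top','side'):
    c=shot(n,n+'1.png'); V=np.array(c['view']); print(n,-V[:3,:3].T@V[:3,3])
s=bot.get_state(); print(s['clock'],s['tcp_pos'],s['ee_rot'],bot.tcp_to_grasp)
E
```

```text
top [ 0.44197257 -0.11623624  0.90567125]
side [ 0.39889191 -0.73218423  0.65366641]
0.1 [0.17728614 0.54646727 0.20470414] [ 1.56253288e-01  9.87716691e-01 -7.77398701e-04 -2.08579585e-04] 0.0188
```

View pics/top1.png

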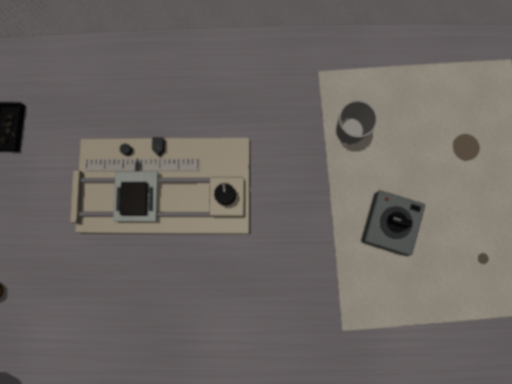

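View pics/side1.png

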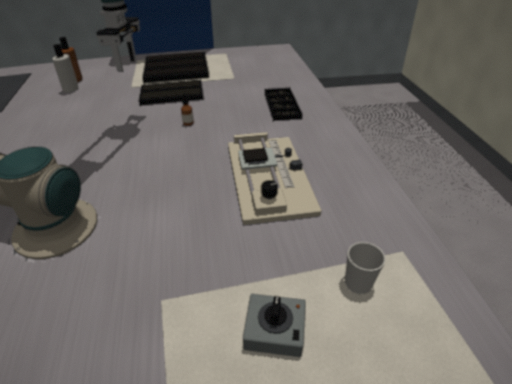

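The top view shows the stage, with the knob near (225,194), the pointer near (137,168), the arrow clip near (158,146) and the magnet near (126,149). The lamp box is far to the right. I'll enlarge the stage.

```bash
python3 - <<'E'
from h import *
c=bot.camera('top'); f=c['frame'][130:240,65:255]
f=cv2.convertScaleAbs(f,alpha=1.6,beta=20)
cv2.imwrite('pics/crop1.png',cv2.resize(f,None,fx=4,fy=4,interpolation=cv2.INTER_CUBIC))
for n,uv,z in(('knob',(225,194.5),.087),('base',(80,139),.02),('base',(249,138),.02),('base',(249,233),.02),('base',(77,234),.02),('clip',(158,153),.042),('ptr',(137,163),.037),('lamp',(398,221),.089)): print(n,ray(c,uv,z).round(4))
E
```

```text
knob [ 0.5516 -0.0377  0.087 ]
base [0.6872 0.2849 0.02  ]
base [ 0.6807 -0.0826  0.02  ]
base [ 0.4797 -0.0806  0.02  ]
base [0.4813 0.2831 0.02  ]
clip [0.6468 0.1062 0.042 ]
ptr [0.6276 0.1516 0.037 ]
lamp [ 0.4955 -0.3675  0.089 ]
```

View pics/crop1.png

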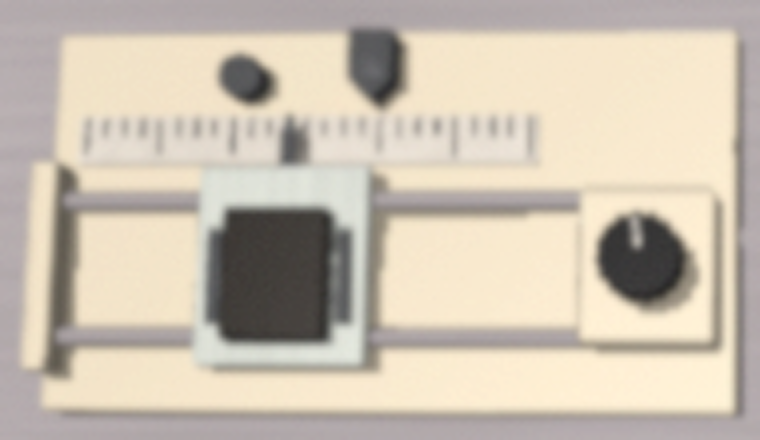

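```bash
python3 - <<'E'
from h import *
from scipy.spatial.transform import Rotation as R
c=bot.camera('top')
g=lambda u,v:(65+(u+.5)/4-.5,130+(v+.5)/4-.5)
for n,uv,z in(('knob',(641,257),.072),('clipbot',(380,106),.02),('cliptop',(374,95),.042),('ptr',(291,114),.037),('ptrroot',(291,163),.037)): print(n,ray(c,g(*uv),z).round(4))
s=bot.get_state();k=ray(c,g(641,257),.072);k[2]=.2
print((R.from_quat(s['ee_rot']).inv().apply(k-s['tcp_pos'])/.2).round(3))
E
```

```text
knob [ 0.5549 -0.036   0.072 ]
clipbot [0.6451 0.1082 0.02  ]
cliptop [0.646  0.1059 0.042 ]
ptr [0.638  0.1511 0.037 ]
ptrroot [0.6119 0.1504 0.037 ]
[-2.695 -2.188  0.027]
```

Request:
move_arm(
  motion=[
    [[-0.2, -0.16, 0, 0, 0, 0, 75], [-0.35, -0.28, 0, 0, 0, 0, 75], [-0.5, -0.4, 0, 0, 0, 0, 75], [-0.65, -0.53, 0, 0, 0, 0, 75], [-0.8, -0.65, 0, 0, 0, 0, 75], [-0.9, -0.73, 0, 0, 0, 0, 75], [-0.95, -0.77, 0, 0, 0, 0, 75], [-1, -0.81, 0, 0, 0, 0, 75]],
  ],
)

```text
clock: 0.87
tcp_pos: [0.3184, 0.3296, 0.2055]
ee_rot: [0.157, 0.988, 0.0, 0.0]
contact_force: [-0.3, -0.7, -0.4]
grip_width: 0.799
grasp_force: 0.0
```

Request:
move_arm(
  motion=[
    [[-0.15, -0.12, 0, 0, 0, 0, 75], [-0.3, -0.24, 0, 0, 0, 0, 75], [-0.45, -0.36, 0, 0, 0, 0, 75], [-0.6, -0.49, 0, 0, 0, 0, 75], [-0.75, -0.61, 0, 0, 0, 0, 75], [-0.9, -0.73, 0, 0, 0, 0, 75], [-0.95, -0.77, 0, 0, 0, 0, 75], [-1, -0.81, 0, 0, 0, 0, 75]],
  ],
)

```text
clock: 1.53
tcp_pos: [0.4587, 0.1135, 0.2053]
ee_rot: [0.158, 0.988, -0.0, -0.0]
contact_force: [-0.1, 0.2, -0.1]
grip_width: 0.798
grasp_force: 0.0
```

```bash
cat >> h.py <<'E'
from scipy.spatial.transform import Rotation as R
def to(p):
    s=bot.get_state(); print(s['clock'],np.round(s['tcp_pos'],4),np.round(s['ee_rot'],3),np.round(s['q'],2))
    print((R.from_quat(s['ee_rot']).inv().apply(np.array(p)-s['tcp_pos'])/.2).round(3))
E
python3 -c "
from h import *
to([.555,-.036,.15])"
```

```text
1.5333 [0.4587 0.1135 0.2053] [ 0.158  0.988 -0.    -0.   ] [ 0.1   0.12  1.71  0.    1.31 -1.16]
[-0.69  -0.561  0.276]
```

Next I'll go above the knob and check from there.

Request:
move_arm(
  motion=[
    [[-0.15, -0.12, 0, 0, 0, 0, 75], [-0.3, -0.24, 0, 0, 0, 0, 75], [-0.45, -0.37, 0, 0, 0, 0, 75], [-0.55, -0.45, 0.05, 0, 0, 0, 75], [-0.65, -0.53, 0.15, 0, 0, 0, 75], [-0.69, -0.56, 0.25, 0, 0, 0, 75], [-0.69, -0.56, 0.28, 0, 0, 0, 75], [-0.69, -0.56, 0.28, 0, 0, 0, 75]],
  ],
)

```text
clock: 2.2
tcp_pos: [0.5529, -0.0331, 0.1474]
ee_rot: [0.156, 0.988, 0.0, -0.003]
contact_force: [-0.4, -0.1, 0.1]
grip_width: 0.801
grasp_force: 0.0
```

```bash
python3 - <<'E'
from h import *
to([.555,-.036,.055])
c=bot.camera('side')
f=c['frame'][60:240,180:360]
f=cv2.convertScaleAbs(f,alpha=1.4,beta=20)
f=cv2.resize(f,None,fx=3.3,fy=3.3,interpolation=cv2.INTER_CUBIC)
V=np.array(c['view'])
def pr(p): return cv2.projectPoints(np.array([p],float),cv2.Rodrigues(V[:3,:3])[0],V[:3,3],K(c),np.array(c['distortion']))[0][0,0]
for p in([.555,-.036,.087],[.555,-.036,.072]):
    u=(pr(p)-[180,60])*3.3; print(u); cv2.circle(f,tuple(int(x) for x in u),2,(0,0,255),-1)
cv2.imwrite('pics/s2.png',f)
E
```

```text
2.2 [ 0.5529 -0.0331  0.1474] [ 0.156  0.988  0.    -0.003] [-0.19  0.29  1.64  0.    1.22 -1.44]
[-0.017 -0.01   0.462]
[295.29436265 410.45000892]
[294.91175624 425.8504103 ]
```

View pics/s2.png

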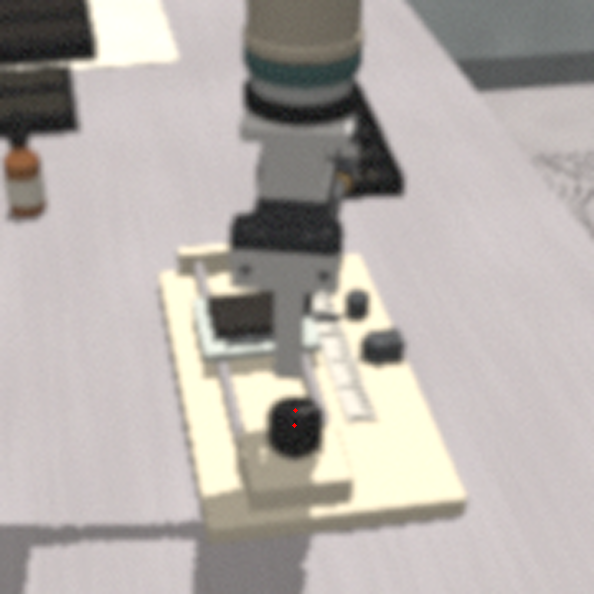

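The side view agrees with the knob position: the projected centre at (295,426) falls on the knob. The fingers are straight above it, so I'll descend and close.

Request:
move_arm(
  motion=[
    [[-0.01, -0.01, 0.1, 0, 0, 0, 75], [-0.02, -0.01, 0.2, 0, 0, 0, 75], [-0.02, -0.01, 0.3, 0, 0, 0, 75], [-0.02, -0.01, 0.38, 0, 0, 0, 75], [-0.02, -0.01, 0.43, 0, 0, 0, 75], [-0.02, -0.01, 0.46, 0, 0, 0, 75], [-0.02, -0.01, 0.46, 0, 0, 0, 75], [-0.02, -0.01, 0.46, 0, 0, 0, 75]],
  ],
  grip_force=15,
)

```text
clock: 2.92
tcp_pos: [0.5584, -0.0365, 0.0584]
ee_rot: [0.156, 0.988, 0.0, 0.001]
contact_force: [-0.8, -0.0, 0.7]
grip_width: 0.797
grasp_force: 0.0
```

Request:
move_arm(
  motion=[
    [[0, 0, 0, 0, 0, 0, 60], [0, 0, 0, 0, 0, 0, 50], [0, 0, 0, 0, 0, 0, 45], [0, 0, 0, 0, 0, 0, 40], [0, 0, 0, 0, 0, 0, 36], [0, 0, 0, 0, 0, 0, 36], [0, 0, 0, 0, 0, 0, 36], [0, 0, 0, 0, 0, 0, 36]],
  ],
)

```text
clock: 3.58
tcp_pos: [0.5585, -0.0355, 0.0578]
ee_rot: [0.157, 0.988, 0.001, 0.001]
contact_force: [1.2, 5.5, 1.2]
grip_width: 0.442
grasp_force: 15.0
```

Gripped at 41.5 mm, which matches the knob. Now I turn it clockwise, which is +z of the tool pointing down.

Request:
move_arm(
  motion=[
    [[0, 0, 0, 0, 0, 0.06, 36], [0, 0, 0, 0, 0, 0.13, 36], [0, 0, 0, 0, 0, 0.2, 36], [0, 0, 0, 0, 0, 0.27, 36], [0, 0, 0, 0, 0, 0.34, 36], [0, 0, 0, 0, 0, 0.41, 36], [0, 0, 0, 0, 0, 0.47, 36], [0, 0, 0, 0, 0, 0.5, 36]],
  ],
)

```text
clock: 4.25
tcp_pos: [0.5564, -0.0379, 0.0577]
ee_rot: [0.524, 0.852, -0.002, -0.001]
contact_force: [-2.6, -2.5, 3.8]
grip_width: 0.444
grasp_force: 15.0
```

```bash
python3 - <<'E'
from h import *
to([.555,-.036,.055])
c=bot.camera('top'); f=c['frame'][130:240,65:255]
f=cv2.convertScaleAbs(f,alpha=1.6,beta=20)
cv2.imwrite('pics/crop2.png',cv2.resize(f,None,fx=4,fy=4,interpolation=cv2.INTER_CUBIC))
E
```

```text
4.25 [ 0.5564 -0.0379  0.0577] [ 0.524  0.852 -0.002 -0.001] [-0.19  0.37  1.76 -0.    1.01 -0.66]
[ 0.012 -0.002  0.014]
```

View pics/crop2.png

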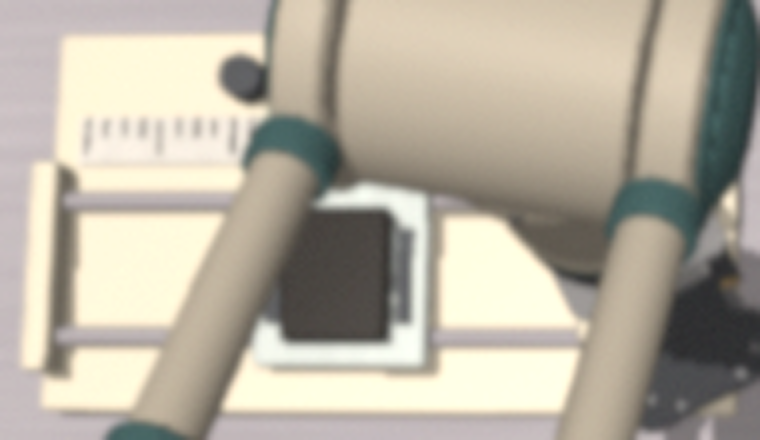

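The turn worked: the carriage's right edge went from 371 to 431 in the crop, about 31 mm, which matches 45° without slip. About 13 mm remain, or 0.31 rad (0.2 in move units).

Request:
move_arm(
  motion=[
    [[0, 0, 0, 0, 0, 0.05, 36], [0, 0, 0, 0, 0, 0.1, 36], [0, 0, 0, 0, 0, 0.15, 36], [0, 0, 0, 0, 0, 0.18, 36], [0, 0, 0, 0, 0, 0.2, 36], [0, 0, 0, 0, 0, 0.2, 36], [0, 0, 0, 0, 0, 0.2, 36], [0, 0, 0, 0, 0, 0.2, 36]],
  ],
)

```text
clock: 4.97
tcp_pos: [0.5551, -0.0383, 0.0577]
ee_rot: [0.648, 0.761, -0.003, -0.001]
contact_force: [-6.3, -3.5, 6.4]
grip_width: 0.442
grasp_force: 15.0
```

Request:
move_arm(
  motion=[
    [[0, 0, 0, 0, 0, 0, 50], [0, 0, 0, 0, 0, 0, 60], [0, 0, 0, 0, 0, 0, 70], [0, 0, 0, 0, 0, 0, 75], [0, 0, 0, 0, 0, 0, 75], [0, 0, -0.05, 0, 0, 0, 75], [0, 0, -0.15, 0, 0, 0, 75], [0, 0, -0.3, 0, 0, 0, 75]],
  ],
)

```text
clock: 5.63
tcp_pos: [0.556, -0.0365, 0.1164]
ee_rot: [0.649, 0.761, -0.001, -0.002]
contact_force: [0.4, -0.2, 0.0]
grip_width: 0.795
grasp_force: 0.0
```

```bash
python3 -c "
from h import *
to([.25,-.036,.25])"
```

```text
5.6333 [ 0.556  -0.0365  0.1164] [ 0.649  0.761 -0.001 -0.002] [-0.19  0.32  1.68  0.    1.15 -0.35]
[ 0.244 -1.514 -0.66 ]
```

Now I rise and back off so the camera can see the clip.

Request:
move_arm(
  motion=[
    [[0, 0, -0.2, 0, 0, 0, 75], [0, 0, -0.4, 0, 0, 0, 75], [0.03, -0.2, -0.5, 0, 0, 0, 75], [0.06, -0.4, -0.6, 0, 0, 0, 75], [0.1, -0.6, -0.6, 0, 0, 0, 75], [0.13, -0.8, -0.6, 0, 0, 0, 75], [0.16, -1, -0.6, 0, 0, 0, 75], [0.16, -1, -0.6, 0, 0, 0, 75]],
  ],
)

```text
clock: 6.3
tcp_pos: [0.3478, -0.0354, 0.2379]
ee_rot: [0.649, 0.76, -0.001, -0.001]
contact_force: [-0.1, 0.8, -0.6]
grip_width: 0.798
grasp_force: 0.0
```

```bash
python3 - <<'E'
from h import *
to([.25,-.036,.25])
c=bot.camera('top'); f=c['frame'][130:240,65:255]
f=cv2.convertScaleAbs(f,alpha=1.6,beta=20)
cv2.imwrite('pics/crop3.png',cv2.resize(f,None,fx=4,fy=4,interpolation=cv2.INTER_CUBIC))
E
```

```text
6.3 [ 0.3478 -0.0354  0.2379] [ 0.649  0.76  -0.001 -0.001] [-0.3  -0.09  1.85 -0.    1.39 -0.46]
[ 0.074 -0.484 -0.059]
```

View pics/crop3.png

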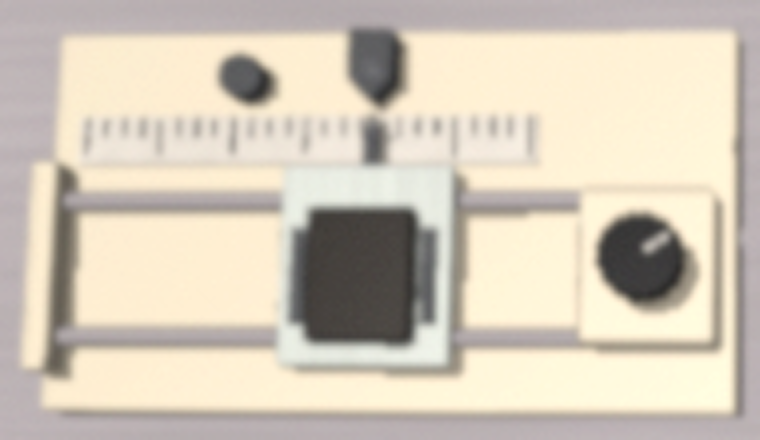

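The pointer is at (374,118), right at the clip's tip at (378,104). With parallax that leaves about 1 mm of error against the 10 mm allowed. The knob is free, so I'm handing in.

```bash
python3 -c "
from bench import bot
print(bot.finish_job())"
```

```text
the job is handed in; nothing more can be done
None
```

The job is handed in: I turned the knob about 63° clockwise and let go, and the last picture puts the pointer within about 1–2 mm of the arrow clip's tip (10 mm allowed), with the lamp box never approached; no verdict came back.

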